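# Hang the repaired speaker on the test panel

### The job

The small black speaker is repaired: pick it up and hang it on the screw in the plywood test panel. Slide the keyhole in its back over the screw head until the back lies flat on the panel, then pull the speaker down until its clip snaps past the head and the screw sits at the top of the slot; let go, so that it hangs straight and flat by itself. The screw was driven by eye, so feel for it gently, never press or knock hard, and leave the other things on the table where they are.

Things in the scene. Friction and masses are not known exactly. Their poses are not given: they have to be found in the camera images.
- speaker_mid (a point): Centre of the small black speaker, a box 78 mm deep (its x), 64 mm wide (its y) and 112 mm tall (its z, up), about 0.45 kg, standing upright on the table; this point is 56 mm above its underside. Its x axis points from the front (two round drivers) to the flat back. Its sides are plain: take it across them near the top, from above.
- keyhole_entry (a point): Centre of the round entry hole of the keyhole in the steel plate flush with the speaker's back: hole 13 mm across, 39 mm behind and 12 mm above the speaker's centre. Same axes as the speaker. The plate is 3 mm thick with 10 mm of free room behind it. From the hole a slot 6.5 mm wide runs straight up.
- keyhole_end (a point): Where the screw's axis lies when the speaker is fully pulled down: in the same slot, at its top end, 20 mm straight above the entry hole's centre, on the plane of the back, 24 mm below the speaker's top. Same axes as the speaker.
- clip (a joint): Sprung steel clip across the slot inside the speaker, 8.5 mm above the entry hole's centre: 0 at rest, growing (m) as the screw head pushes it in, 0.001 to 0.003 at most, back near 0 once the head has gone past. The speaker's weight alone does not carry it past: pull down with a few newtons more and do not press it in, as the clip lifts the back about 1.5 mm off the panel with 5 to 10 N.
- panel: The fixed upright plywood panel, 260 mm wide (its y), 225 mm high, 18 mm thick; origin at the middle of its underside. One screw stands out of its face, rigid and square to it: shank 4.5 mm thick, then a pan head 10 mm across, from 4.5 to 7.5 mm in front of the face. It sits 45 mm below panel_top, but up to 6 mm higher or lower and up to 10 mm to either side: driven by eye, not measured.
- panel_top (a point): Middle of the top edge of the panel's front face, 225 mm above the table. Its x axis points level into the panel, square to the face (a hung speaker has its own x axis along it); y is level along the edge, z up. Wooden feet 25 mm high stand out 56 mm in front of the face at the panel's two ends.
- multimeter: Bystander: yellow multimeter lying on its back, 185 x 92 x 42 mm, origin at its underside.
- screw_jar: Bystander: closed jar, 64 mm across, 75 mm high, origin at its underside.
- screwdriver: Bystander: screwdriver lying down, 190 mm long.
- tape_roll: Bystander: roll of tape lying flat, 90 mm across, 22 mm high.
- mug: Bystander: white mug, 80 mm across, 95 mm high.
- amp_board: Bystander: green circuit board 100 x 70 mm with parts, 24 mm high.
Mind the look-alikes: they are no part of the job. Leave any red or yellow look-alike of the part that bears speaker_mid alone.

How it is judged:
By the outcome, as a careful person would: the job done as asked, in the order asked, and still so for the second after the job is handed in, with the robot touching nothing.
It also fails if it takes over 58 s, if anything falls off the work surface, if the arm or the gripper's body presses on something with over 40 N, if the wrist force passes 120 N, or if a joint passes its speed limit or range.

### The arm

A 7-joint arm with a two-finger parallel gripper is mounted at the origin on the work surface. World frame = base frame: x ahead of the robot, y to its left, z up, the work surface at z = 0. Lengths are in m, angles in rad, forces in N, time in s.
With the tool pointing down it reaches from about 0.425 to 0.925 m from the base axis. Payload 6.8 kg.
Tool frame: the origin (TCP) lies midway between the tips of the shut fingers; the grasp point (between the pads) lies bot.grip_point_offset behind it (bot.grip_point_offset is the distance from the TCP to the grasp point, in m); z points along the fingers, y is the line along which they close (so a half turn about z gives the same grasp; the last joint's range is limited). The gripper opens to 85 mm and grips with 20 to 120 N. Pads are 22 mm wide; open, the fingers measure 114 mm over their backs; the gripper's body (76 mm by 85 mm) begins 54 mm behind the grasp point. The pads swing forward as they close: fully open they stand 13 mm farther back than shut.
Start: joints at [-1.337, 0.477, 0.022, 1.555, -0.011, 1.109, -0.083], TCP at [0.226, 0.636, 0.231] pointing down, gripper open.
Joint ranges: [-2.96, 2.96], [-0.34, 2.1], [-1.41, 1.46], [0.24, 2.44], [-1.37, 4.51], [0.17, 1.92], [-2.96, 2.96]. Speed limits (rad/s): [2.39, 2.39, 3.14, 3.14, 3.14, 3.14, 3.14].

### API

Orientations are given as a unit quaternion [w, x, y, z].
In Python, from station import get_obs, cams, job, bot gives the robot as it stands.
- The arm moves only by the tool arm_command, never from a script. Its argument "rows" is a list that holds one entry, the list of rows, each a list of 5 numbers: the finger opening in mm, from 0 to 85.4, then the shift along the world's x, y, z in units of 60 mm (1.0 is 60 mm), then the turn about the world's z in units of 0.08 rad (1.0 is 0.08 rad). In form: [[[grip, x, y, z, turn], ...]]. A call has exactly 10 rows; each row shifts and turns the commanded pose from where the row before left it; what a row does not reach is not made up. A row lasts 1/8 s, in which the tool goes at most 62.5 mm and 10.7 degrees, less where a joint would pass 70% of its speed; a pose out of reach is approached as far as the arm can. A call with a number of a shift or a turn outside -1 to 1 is refused whole. A call with a gripper value outside its range is refused whole. The fingers move at their own pace and stop on an object; "newtons" is the grip in N (left out, the last holds). Time passes only in rows, so rows that do not move let the fingers close, or fill a call up. It gives the time, the measured TCP pose, the force, the opening and the grip force at its end, in the units of the state.
- get_obs(): the state, without advancing time (a new reading comes with each control period).
- cams.read_camera(name): name is "scene" or "top" or "wrist"; returns the picture (384x512x3 uint8, red, green, blue); there is no depth.
- cams.camera_params(name): a dict with "K" (3x3 intrinsics, pixels), "extrinsics" (4x4, takes a point from camera to world coordinates). Camera axes: x right, y down, z forward; pixel columns grow to the right and rows downward; lengths in m; the calibration is good to about 2 mm. The wrist camera is an equidistant fisheye: a pixel r from the principal point sees the ray r / f radians off the axis. A picture is of the moment at which its call begins: read the wrist's pose just before it. camera_params takes no time and is no camera call; for the wrist camera it gives the pose at the moment of the call.
- job.hand_in(): hands the job in; it is judged then, once.
The state is a dict: "t": time; "q": joint angles; "joint_vel": joint speeds; "joint_torque": joint torques, N m; "eef_pos": TCP position; "tool_rot": TCP orientation; "contact_force": force on the tool from outside, world axes, zero at the start; "torque": the same for the moment, N m; "gripper_width": opening from 0.0 (shut) to 1.0 (fully open); "grasp_force": force on a finger pad.
Only numpy, scipy, OpenCV 4.12 (cv2) and the standard library are available. Lean on these libraries where they do the work, as an engineer would, in place of code of your own. Each camera call takes 0.05 s, during which the arm holds its last target. There are 200 camera calls.

## Working session

There is one attempt and no reset: what is moved stays moved. The work goes in short steps, Python scripts to look and compute and a tool call to move; the robot and the scene stay as the last step left them, time stands still between calls to the robot, and variables do not carry over. Pictures are saved under pics/ and viewed, at most 10 in all, crops included, and the job is handed in when it is done.

Besides the shell and the picture viewer there is one more tool, called after "Request:" as name(argument=value, ...) on one line, values as JSON. arm_command: Moves the arm, as the interface text tells. Its arguments: {"type":"object","properties":{"rows":{"type":"array"},"newtons":{"type":"number"}},"required":["rows"]}

```bash
mkdir -p pics; ls; python3 - <<'E'
from station import get_obs,cams,job,bot
import cv2,numpy as np
o=get_obs();print({k:np.round(v,3) for k,v in o.items()},bot.grip_point_offset)
for n in("scene","top"):
    p=cams.camera_params(n);print(n,np.round(p["K"],1).tolist(),np.round(p["extrinsics"],3).tolist())
    cv2.imwrite(f"pics/{n}0.png",cams.read_camera(n)[:,:,::-1])
E
```

```text
pics
{'t': np.float64(0.0), 'q': array([-1.337,  0.478,  0.022,  1.556, -0.012,  1.109, -0.083]), 'joint_vel': array([-0.   ,  0.   ,  0.   ,  0.001, -0.001, -0.   ,  0.   ]), 'joint_torque': array([-1.0000e-03, -5.9645e+01,  1.6080e+00, -2.8120e+01,  1.2000e-02,
        9.0000e-03,  0.0000e+00]), 'eef_pos': array([0.226, 0.635, 0.23 ]), 'tool_rot': array([-0.   ,  0.17 ,  0.985, -0.001]), 'contact_force': array([-0.022,  0.824,  0.284]), 'torque': array([-0.037, -0.038, -0.014]), 'grasp_force': np.float64(0.0), 'gripper_width': np.float64(1.002)} 0.0187
scene [[407.7, 0.0, 257.9], [0.0, 407.7, 189.2], [0.0, 0.0, 1.0]] [[-0.829, 0.466, -0.309, 0.887], [0.559, 0.699, -0.445, 0.396], [0.008, -0.542, -0.84, 1.046], [0.0, 0.0, 0.0, 1.0]]
top [[416.3, 0.0, 246.5], [0.0, 416.3, 188.0], [0.0, 0.0, 1.0]] [[-0.023, -0.99, 0.142, 0.453], [-1.0, 0.021, -0.01, -0.062], [0.007, -0.142, -0.99, 1.086], [0.0, 0.0, 0.0, 1.0]]
```

View pics/scene0.png

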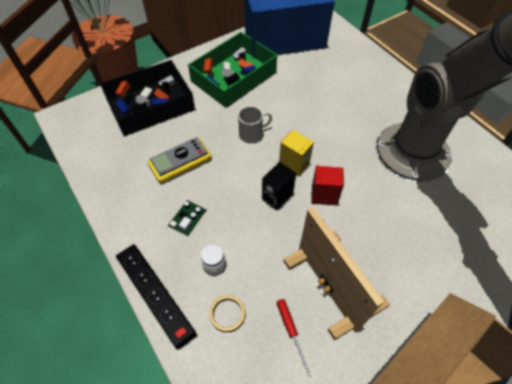

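View pics/top0.png

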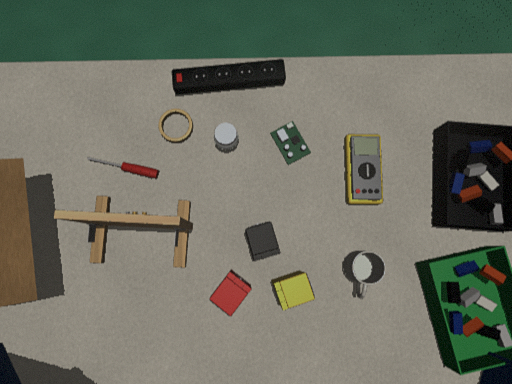

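The scene view shows the black speaker at about (278,186) and the panel at about (340,265), with a dot near (333,260). The top view has the speaker at (263,241) and the panel along (55–190, 218). I'll zoom in on the panel in both views.

```bash
python3 - <<'E'
import cv2,numpy as np
a=cv2.imread("pics/scene0.png")[170:350,240:400];b=cv2.imread("pics/top0.png")[180:325,45:325]
a=cv2.resize(a,None,fx=3.3,fy=3.3,interpolation=cv2.INTER_CUBIC)
cv2.imwrite("pics/c1.png",a)
b=cv2.resize(b,None,fx=2.8,fy=2.8,interpolation=cv2.INTER_CUBIC)
cv2.imwrite("pics/c2.png",np.clip(b*1.6,0,255).astype(np.uint8))
E
```

```text
(no output)
```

View pics/c1.png

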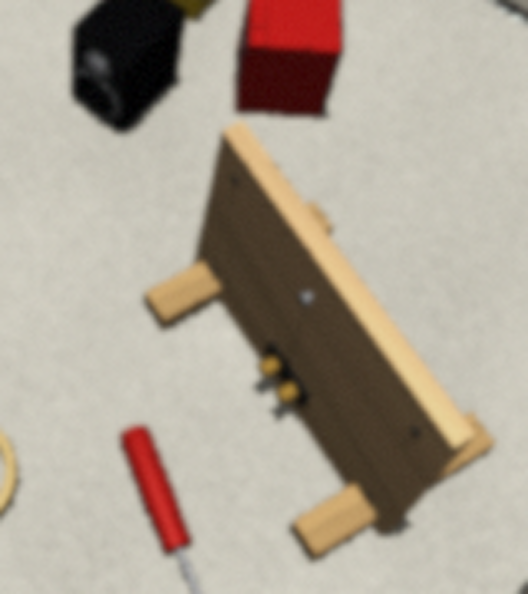

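View pics/c2.png

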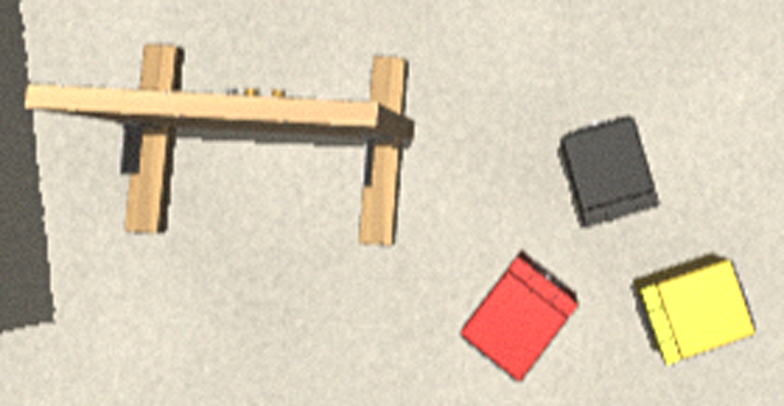

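The scene crop shows the screw at (307,296), which is full-image (333.0,259.7), on the +x face of the panel. The black speaker has a driver-like ring on its left face. Next I'll brighten that and measure.

```bash
cat > h.py <<'E'
import numpy as np,cv2
from station import get_obs,cams,job,bot
def ray(n,u,v):
    p=cams.camera_params(n);K=np.array(p["K"]);E=np.array(p["extrinsics"])
    d=np.array([(u-K[0,2])/K[0,0],(v-K[1,2])/K[1,1],1.])
    return E[:3,3],E[:3,:3]@d
def onz(n,u,v,z):
    o,d=ray(n,u,v);return o+d*(z-o[2])/d[2]
def onplane(n,u,v,P,N):
    o,d=ray(n,u,v);return o+d*((P-o)@N)/(d@N)
def proj(n,X):
    p=cams.camera_params(n);E=np.array(p["extrinsics"]);c=np.array(p["K"])@(E[:3,:3].T@(np.array(X)-E[:3,3]));return c[:2]/c[2]
E
python3 - <<'E'
from h import *
t=cv2.imread("pics/top0.png");s=cv2.imread("pics/scene0.png")
a=cv2.resize(s[150:215,250:305],None,fx=7,fy=7,interpolation=cv2.INTER_CUBIC)
b=cv2.resize(t[212:270,235:290],None,fx=7,fy=7,interpolation=cv2.INTER_CUBIC)
h=460;f=lambda i:cv2.copyMakeBorder(i,0,h-i.shape[0],0,10,0)
cv2.imwrite("pics/c3.png",np.clip(np.hstack([f(a),f(b)]).astype(float)*3,0,255).astype(np.uint8))
m=np.zeros(t.shape[:2],np.uint8);m[212:270,235:290]=(t[212:270,235:290].max(2)<80)*255
c=max(cv2.findContours(m,0,2)[0],key=cv2.contourArea);r=cv2.minAreaRect(c);print(r)
for q in cv2.boxPoints(r):print(q,onz("top",*q,.112).round(4))
# panel top: wood-bright mask
hsv=cv2.cvtColor(t,cv2.COLOR_BGR2HSV)
for name,(u,v) in dict(FL=(27,86),FR=(378,103),BR=(376,126),BL=(27,107)).items():
    print(name,onz("top",45+u/2.8,180+v/2.8,.225).round(4))
for name,(u,v) in dict(FL=(470,445),FR=(224,133),).items():
    pass
for name,(u,v) in dict(a=(224,133),b=(452,446),c=(470,432),d=(240,122)).items():
    print(name,onz("scene",240+u/3.3,170+v/3.3,.225).round(4))
E
```

```text
((261.1471862792969, 240.79039001464844), (34.07999801635742, 29.67999839782715), 73.73979187011719)
[242.1296  228.58719] [ 0.4969 -0.0593  0.112 ]
[270.62238 220.2768 ] [ 0.5148 -0.1264  0.112 ]
[280.1648  252.99359] [ 0.4387 -0.1461  0.112 ]
[251.672 261.304] [ 0.4213 -0.0797  0.112 ]
FL [0.5372 0.327  0.225 ]
FR [0.5189 0.0683 0.225 ]
BR [0.502  0.0698 0.225 ]
BL [0.5217 0.3264 0.225 ]
a [0.5215 0.074  0.225 ]
b [0.5409 0.3275 0.225 ]
c [0.5256 0.3273 0.225 ]
d [0.5065 0.0732 0.225 ]
```

View pics/c3.png

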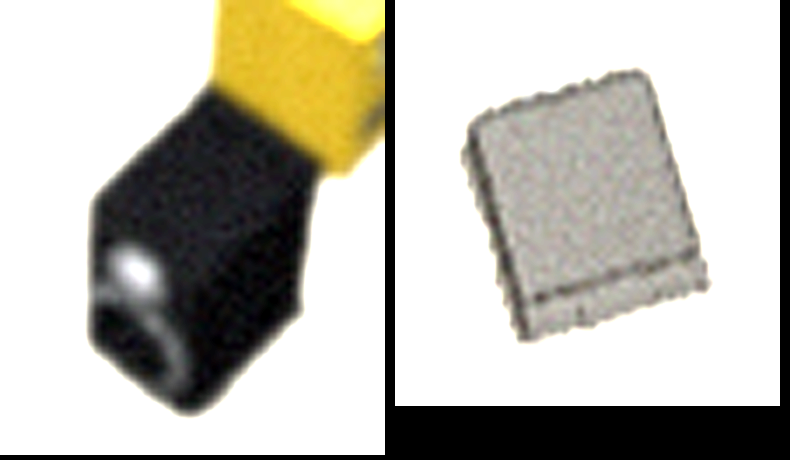

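In the scene the drivers face +x, so the speaker's back faces the robot and its x axis already points roughly into the panel, about 19° off. I'll move out in front of the panel for a wrist view of the screw on the way.

Request:
arm_command(rows=[[[85, 0.65, -0.72, 0.2, 0.34], [85, 0.65, -0.72, 0.2, 0.34], [85, 0.65, -0.72, 0.2, 0.34], [85, 0.65, -0.72, 0.2, 0.34], [85, 0.65, -0.72, 0.2, 0.34], [85, 0.65, -0.72, 0.2, 0.34], [85, 0.65, -0.72, 0.2, 0.34], [85, 0.65, -0.72, 0.2, 0.34], [85, 0.65, -0.72, 0.2, 0.34], [85, 0.65, -0.72, 0.2, 0.34]]])

```text
t: 1.35
eef_pos: [0.617, 0.2025, 0.3513]
tool_rot: [-0.0, 0.034, 0.999, -0.0]
contact_force: [1.3, 0.7, 0.1]
gripper_width: 0.993
grasp_force: 0.0
```

```bash
python3 - <<'E'
from h import *
o=get_obs();print(o["t"],o["eef_pos"],o["tool_rot"],o["q"],o["joint_vel"].round(2))
p=cams.camera_params("wrist");np.savez("w1.npz",K=p["K"],E=p["extrinsics"]);print(np.round(p["K"],1).tolist(),np.round(p["extrinsics"],4).tolist())
w=cams.read_camera("wrist");cv2.imwrite("pics/w1.png",w[:,:,::-1])
E
```

```text
1.35 [0.61704382 0.2024704  0.35134663] [-3.07730482e-04  3.43149766e-02  9.99411019e-01 -5.58834798e-05] [-0.56245894  0.35655576  0.20612318  1.4757347  -0.07400331  1.3175212
  1.15180339] [ 0.62  0.28  0.17 -0.57 -0.11  0.31  0.98]
[[297.3, 0.0, 255.2], [0.0, 297.3, 192.4], [0.0, 0.0, 1.0]] [[0.0674, 0.9615, 0.2663, 0.55], [0.9977, -0.0646, -0.0191, 0.2066], [-0.0012, 0.267, -0.9637, 0.4938], [0.0, 0.0, 0.0, 1.0]]
```

View pics/w1.png

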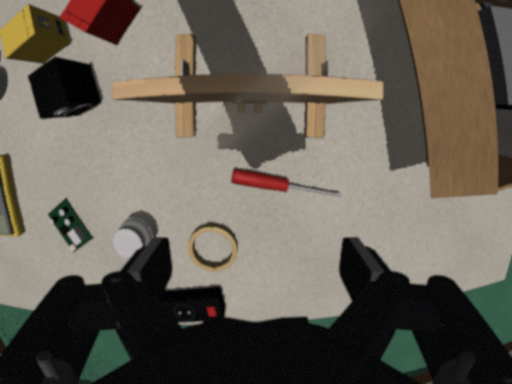

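The arm was still settling and the panel's top edge hides the face. I'll shift 85 mm outward so the screw comes into view.

Request:
arm_command(rows=[[[85, 0.5, 0, 0, 0], [85, 0.5, 0, 0, 0], [85, 0.4, 0, 0, 0], [85, 0, 0, 0, 0], [85, 0, 0, 0, 0], [85, 0, 0, 0, 0], [85, 0, 0, 0, 0], [85, 0, 0, 0, 0], [85, 0, 0, 0, 0], [85, 0, 0, 0, 0]]])

```text
t: 2.65
eef_pos: [0.7002, 0.204, 0.3513]
tool_rot: [-0.0, 0.035, 0.999, 0.0]
contact_force: [-0.4, -0.2, 0.5]
gripper_width: 0.995
grasp_force: 0.0
```

```bash
python3 - <<'E'
from h import *
o=get_obs();print(o["t"],o["eef_pos"],o["tool_rot"])
p=cams.camera_params("wrist");np.savez("w2.npz",K=p["K"],E=p["extrinsics"]);print(np.round(p["extrinsics"],4).tolist())
w=cams.read_camera("wrist")[:,:,::-1];cv2.imwrite("pics/w2.png",w)
c=w[0:150,110:390];c=cv2.resize(c,None,fx=2.8,fy=2.8,interpolation=cv2.INTER_CUBIC)
cv2.imwrite("pics/w2c.png",np.clip(c*1.5,0,255).astype(np.uint8))
E
```

```text
2.65 [0.70021379 0.20401082 0.35133587] [-6.96680204e-07  3.48671768e-02  9.99391955e-01  2.84721048e-05]
[[0.0685, 0.9613, 0.2668, 0.6331], [0.9976, -0.0658, -0.0193, 0.2082], [-0.001, 0.2675, -0.9635, 0.4937], [0.0, 0.0, 0.0, 1.0]]
```

View pics/w2c.png

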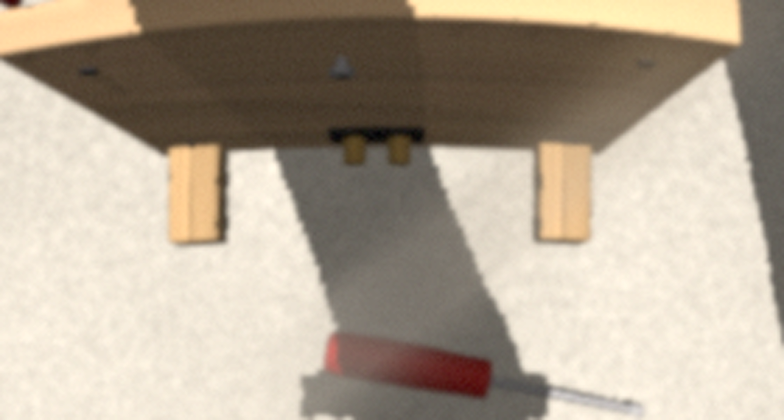

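The crop shows the screw head at about (341,70), left of the middle (between dots at (90,71) and (645,63)). The front top-edge corners are at about (2,56) and (738,43).

```bash
cat >> h.py <<'E'
def wray(f,u,v):
    z=np.load(f);K,E=z["K"],z["E"];a,b=u-K[0,2],v-K[1,2];r=np.hypot(a,b);th=r/K[0,0]
    return E[:3,3],E[:3,:3]@np.array([a/r*np.sin(th),b/r*np.sin(th),np.cos(th)])
E
python3 - <<'E'
from h import *
W=lambda u,v:wray("w2.npz",110+u/2.8,v/2.8)
for q in((2,56),(738,43),(370,18)):
    o,d=W(*q);print("edge",(o+d*(.225-o[2])/d[2]).round(4))
P=np.array([.530,.199,.225]);
for yaw in(4.2,):
    N=np.array([np.cos(np.radians(yaw)),-np.sin(np.radians(yaw)),0]);e=np.array([-N[1],N[0],0])
    Q=P+.0065*N
    for nm,X in (("scene",onplane("scene",333.0,259.7,Q,N)),("post",onplane("scene",240+270/3.3,170+365/3.3,P+.02*N,N))):print(nm,X.round(4),"along",((X-P)@e).round(4))
    for q in((341,70),(341,74)):
        o,d=W(*q);X=o+d*((P+.0075*N-o)@N)/(d@N);print("wrist",X.round(4),((X-P)@e).round(4))
# two-ray
o1,d1=ray("scene",333.0,259.7);o2,d2=W(341,70)
A=np.c_[d1,-d2];k=np.linalg.lstsq(A,o2-o1,rcond=None)[0];a=o1+d1*k[0];b=o2+d2*k[1];print("tri",a,b,"face",(a-P)@N)
E
```

```text
edge [0.5239 0.0742 0.225 ]
edge [0.5413 0.3268 0.225 ]
edge [0.5329 0.2029 0.225 ]
scene [0.536  0.1923 0.1865] along -0.0063
post [0.5497 0.1936 0.0763] along -0.004
wrist [0.5368 0.1899 0.1797] -0.0086
wrist [0.5368 0.1894 0.1742] -0.009
tri [0.5350497  0.19170767 0.18407005] [0.53794052 0.19006184 0.18327972] face 0.0055702204777777434
```

Screw estimate: y≈0.191, z≈0.183, with the face at x≈0.5305 at y=0.2 and yaw 4.1°. All of this fits the given sizes. Next I go above the speaker at (0.4685,−0.105).

Request:
arm_command(rows=[[[85, -0.55, -0.735, 0, 0.45], [85, -0.55, -0.735, 0, 0.45], [85, -0.55, -0.735, 0, 0.45], [85, -0.55, -0.735, 0, 0.45], [85, -0.55, -0.735, -0.3, 0.45], [85, -0.55, -0.735, -0.3, 0.45], [85, -0.55, -0.735, -0.3, 0.45], [85, 0, 0, -0.5, 0.45], [85, 0, 0, -0.5, 0.45], [85, 0, 0, -0.5, 0]]])

```text
t: 3.95
eef_pos: [0.4694, -0.1049, 0.2068]
tool_rot: [0.001, -0.127, 0.992, -0.0]
contact_force: [0.7, 0.4, -0.0]
gripper_width: 0.996
grasp_force: 0.0
```

Request:
arm_command(rows=[[[85, 0, 0, 0, 0], [85, 0, 0, 0, 0], [85, 0, 0, 0, 0], [85, 0, 0, 0, 0], [85, 0, 0, 0, 0], [85, 0, 0, 0, 0], [85, 0, 0, 0, 0], [85, 0, 0, 0, 0], [85, 0, 0, 0, 0], [85, 0, 0, 0, 0]]])

```text
t: 5.2
eef_pos: [0.4692, -0.1047, 0.2073]
tool_rot: [-0.0, -0.127, 0.992, 0.0]
contact_force: [0.5, -1.3, -0.0]
gripper_width: 0.993
grasp_force: 0.0
```

```bash
python3 - <<'E'
from h import *
o=get_obs();print(o["t"],o["eef_pos"],o["tool_rot"],o["contact_force"]);a,b=o["tool_rot"][1:3]
print("yaw y",np.degrees(np.arctan2(2*b*b-1,2*a*b)))
p=cams.camera_params("wrist");np.savez("w3.npz",K=p["K"],E=p["extrinsics"])
w=cams.read_camera("wrist")[:,:,::-1];cv2.imwrite("pics/w3.png",w)
E
```

```text
5.2 [ 0.46924558 -0.1047026   0.2072783 ] [-4.27443205e-05 -1.26793917e-01  9.91929080e-01  5.12303617e-06] [ 0.46993779 -1.32888448 -0.01243631]
yaw y 104.56872815993123
```

View pics/w3.png

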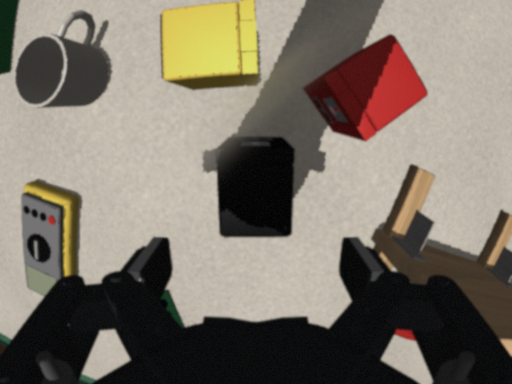

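The wrist view shows the speaker centred at columns 220–292 and square to the image. Its front top edge is at row 236. I'll check that numerically and then descend.

```bash
python3 - <<'E'
from h import *
w=cv2.imread("pics/w3.png");m=np.zeros(w.shape[:2],np.uint8);m[120:245,205:305]=(w[120:245,205:305].max(2)<22)*255
m=cv2.morphologyEx(m,cv2.MORPH_OPEN,np.ones((9,9)))
for r in(150,170,190,200,215,225,230):
    x=np.where(m[r])[0];X=[]
    for u in(x.min(),x.max()+1):
        o,d=wray("w3.npz",u,r);X.append(o+d*(.112-o[2])/d[2])
    print(r,x.min(),x.max(),X[0][:2].round(4),X[1][:2].round(4),np.linalg.norm(X[1]-X[0]).round(4))
y=np.where(m[:,256])[0];print(y.min(),y.max())
o,d=wray("w3.npz",256,y.max()+1);F=o+d*(.112-o[2])/d[2];print("front",F.round(4),"centre",F[:2]-.039*np.array([.968,.2512]))
E
```

```text
150 248 292 [ 0.4353 -0.1204] [ 0.4259 -0.0853] 0.0363
170 229 291 [ 0.4551 -0.1313] [ 0.442  -0.0815] 0.0515
190 220 291 [ 0.4734 -0.1347] [ 0.4583 -0.0768] 0.0599
200 220 290 [ 0.4819 -0.1328] [ 0.4668 -0.0751] 0.0596
215 236 289 [ 0.4914 -0.1166] [ 0.4799 -0.0721] 0.046
225 250 289 [ 0.4973 -0.1028] [ 0.4887 -0.0694] 0.0345
230 275 289 [ 0.4964 -0.0807] [ 0.4931 -0.0681] 0.0131
147 226
front [ 0.4977 -0.0974  0.112 ] centre [ 0.45999669 -0.10718342]
```

By eye, the front edge at row 236 puts the centre near (0.468,−0.105), which agrees with the top view. Descending and gripping.

Request:
arm_command(rows=[[[85, -0.02, 0, -0.5, 0], [85, 0, 0, -0.5, 0], [85, 0, 0, -0.45, 0], [85, 0, 0, -0.4, 0], [85, 0, 0, -0.25, 0], [85, 0, 0, -0.17, 0], [85, 0, 0, 0, 0], [85, 0, 0, 0, 0], [55, 0, 0, 0, 0], [55, 0, 0, 0, 0]]], newtons=60)

```text
t: 6.5
eef_pos: [0.4687, -0.1049, 0.0719]
tool_rot: [0.001, -0.127, 0.992, -0.0]
contact_force: [-0.8, -0.8, 5.9]
gripper_width: 0.742
grasp_force: 65.7
```

Request:
arm_command(rows=[[[50, 0, 0, 0, 0], [50, 0, 0, 0, 0], [50, 0, 0, 0, 0], [50, 0, 0, 0, 0], [50, 0, 0, 0, 0], [50, 0, 0, 0, 0], [50, 0, 0, 0, 0], [50, 0, 0, 0, 0], [50, 0, 0, 0, 0], [50, 0, 0, 0, 0]]])

```text
t: 7.75
eef_pos: [0.4687, -0.1049, 0.0719]
tool_rot: [0.001, -0.127, 0.992, -0.0]
contact_force: [-0.9, 0.4, 6.5]
gripper_width: 0.739
grasp_force: 65.7
```

The grip holds at 63 mm with 66 N. Lifting, then carrying around the panel's end to a stand-off in front of the screw.

Request:
arm_command(rows=[[[50, 0, 0, 0.5, 0], [50, 0.4, 0, 0.6, 0], [50, 0.45, 0, 0.6, -0.68], [50, 0.45, 0, 0.22, -0.68], [50, 0.45, 0, 0, -0.68], [50, 0.45, 0.4, 0, -0.68], [50, 0, 0.6, 0, -0.68], [50, 0, 0.6, 0, -0.68], [50, 0, 0.6, 0, 0], [50, 0, 0.6, 0, 0]]])

```text
t: 9.0
eef_pos: [0.5991, 0.0644, 0.1855]
tool_rot: [-0.001, 0.036, 0.999, -0.0]
contact_force: [0.1, -0.1, -3.8]
gripper_width: 0.739
grasp_force: 68.8
```

Request:
arm_command(rows=[[[50, 0, 0.6, 0, 0], [50, 0, 0.6, 0, 0], [50, 0, 0.5, 0, 0], [50, 0, 0.35, 0, 0], [50, 0, 0, 0, 0], [50, 0, 0, 0, 0], [50, 0, 0, 0, 0], [50, 0, 0, 0, 0], [50, 0, 0, 0, 0], [50, 0, 0, 0, 0]]])

```text
t: 10.25
eef_pos: [0.6001, 0.1861, 0.1864]
tool_rot: [0.0, 0.036, 0.999, 0.0]
contact_force: [-1.0, 0.3, -4.3]
gripper_width: 0.742
grasp_force: 68.8
```

```bash
python3 - <<'E'
from h import *
o=get_obs();print(o["t"],o["eef_pos"],o["contact_force"],o["torque"]);a,b=o["tool_rot"][1:3]
print("yaw y",np.degrees(np.arctan2(2*b*b-1,2*a*b)))
p=cams.camera_params("wrist");np.savez("w4.npz",K=p["K"],E=p["extrinsics"])
w=cams.read_camera("wrist")[:,:,::-1];s=cams.read_camera("scene")[:,:,::-1]
cv2.imwrite("pics/s4.png",s);cv2.imwrite("pics/w4.png",w)
a=cv2.resize(w,(400,300));b=cv2.resize(s[150:330,240:400],(400,450));c=np.zeros((450,800,3),np.uint8);c[:300,:400]=a;c[:,400:]=b
cv2.imwrite("pics/m4.png",np.clip(c*1.6,0,255).astype(np.uint8))
E
```

```text
10.25 [0.60008328 0.18614494 0.18635129] [-0.98373016  0.25795619 -4.27123931] [ 0.02473848  0.04536049 -0.05394088]
yaw y 85.85294054456644
```

View pics/m4.png

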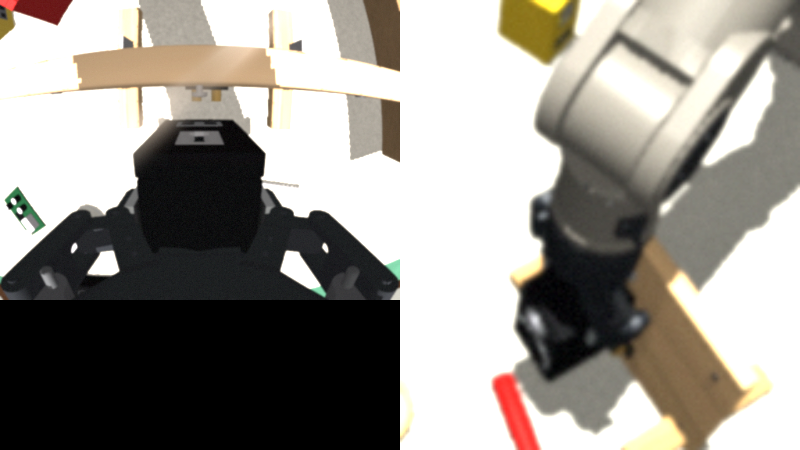

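The wrist view shows the back plate with the keyhole facing the panel, square to it, and the estimates agree to about 1 mm. I'll approach gently along the panel normal.

Request:
arm_command(rows=[[[50, -0.075, 0.0054, 0, 0], [50, -0.075, 0.0054, 0, 0], [50, -0.075, 0.0054, 0, 0], [50, -0.075, 0.0054, 0, 0], [50, -0.01, 0.0007, 0, 0], [50, -0.01, 0.0007, 0, 0], [50, -0.01, 0.0007, 0, 0], [50, -0.01, 0.0007, 0, 0], [50, 0, 0, 0, 0], [50, 0, 0, 0, 0]]])

```text
t: 11.6
eef_pos: [0.5797, 0.1877, 0.1863]
tool_rot: [-0.0, 0.036, 0.999, -0.0]
contact_force: [0.2, -0.6, -3.6]
gripper_width: 0.74
grasp_force: 68.8
```

Request:
arm_command(rows=[[[50, -0.01, 0.0007, 0, 0], [50, -0.01, 0.0007, 0, 0], [50, -0.01, 0.0007, 0, 0], [50, -0.01, 0.0007, 0, 0], [50, -0.01, 0.0007, 0, 0], [50, 0, 0, 0, 0], [50, 0, 0, 0, 0], [50, 0, 0, 0, 0], [50, 0, 0, 0, 0], [50, 0, 0, 0, 0]]])

```text
t: 12.85
eef_pos: [0.5767, 0.1879, 0.1863]
tool_rot: [0.0, 0.036, 0.999, 0.0]
contact_force: [0.8, -0.7, -4.4]
gripper_width: 0.739
grasp_force: 68.8
```

Request:
arm_command(rows=[[[50, -0.01, 0.0007, 0, 0], [50, -0.01, 0.0007, 0, 0], [50, -0.01, 0.0007, 0, 0], [50, 0, 0, 0, 0], [50, 0, 0, 0, 0], [50, 0, 0, 0, 0], [50, 0, 0, 0, 0], [50, 0, 0, 0, 0], [50, 0, 0, 0, 0], [50, 0, 0, 0, 0]]])

```text
t: 14.1
eef_pos: [0.5758, 0.188, 0.1866]
tool_rot: [0.001, 0.036, 0.999, 0.0]
contact_force: [5.0, 0.4, -6.1]
gripper_width: 0.741
grasp_force: 68.8
```

There's a light 5 N contact about 7 mm short of the face, so the head is on the plate beside the hole. I'll slide upward under this light press to feel for it.

Request:
arm_command(rows=[[[50, -0.005, 0, 0.006, 0], [50, 0, 0, 0.006, 0], [50, 0, 0, 0.006, 0], [50, 0, 0, 0.006, 0], [50, 0, 0, 0.006, 0], [50, 0, 0, 0.006, 0], [50, 0, 0, 0.006, 0], [50, 0, 0, 0, 0], [50, 0, 0, 0, 0], [50, 0, 0, 0, 0]]])

```text
t: 15.35
eef_pos: [0.576, 0.1878, 0.1891]
tool_rot: [0.002, 0.036, 0.999, 0.0]
contact_force: [6.1, -1.2, -7.0]
gripper_width: 0.744
grasp_force: 68.5
```

```bash
python3 -c "
from h import *
o=get_obs();print(o['t'],o['eef_pos'],o['contact_force'],o['torque'])"
```

```text
15.35 [0.57601549 0.18779648 0.18906049] [ 6.13224553 -1.15133662 -7.00615815] [-0.10090873 -1.73566376  0.03085974]
```

Request:
arm_command(rows=[[[50, 0, 0, -0.012, 0], [50, 0, 0, -0.012, 0], [50, 0, 0, -0.012, 0], [50, 0, 0, -0.012, 0], [50, 0, 0, -0.01, 0], [50, 0, 0, -0.01, 0], [50, 0, 0, -0.01, 0], [50, 0, 0, -0.01, 0], [50, 0, 0, 0, 0], [50, 0, 0, 0, 0]]])

```text
t: 16.6
eef_pos: [0.5741, 0.1881, 0.1832]
tool_rot: [-0.001, 0.036, 0.999, -0.0]
contact_force: [-0.1, 0.2, -4.1]
gripper_width: 0.744
grasp_force: 69.0
```

```bash
python3 -c "
from h import *
o=get_obs();print(o['t'],o['eef_pos'],o['contact_force'],o['torque'])"
```

```text
16.6 [0.57408149 0.18808081 0.18324116] [-0.1242539   0.17549159 -4.11421   ] [ 0.01900526  0.0372132  -0.03176162]
```

x dropped 2 mm and the force went to zero, so the head is in the hole. Advancing towards the face.

Request:
arm_command(rows=[[[50, -0.01, 0.0007, 0, 0], [50, -0.01, 0.0007, 0, 0], [50, -0.01, 0.0007, 0, 0], [50, -0.01, 0.0007, 0, 0], [50, -0.01, 0.0007, 0, 0], [50, -0.01, 0.0007, 0, 0], [50, 0, 0, 0, 0], [50, 0, 0, 0, 0], [50, 0, 0, 0, 0], [50, 0, 0, 0, 0]]])

```text
t: 17.85
eef_pos: [0.5709, 0.1883, 0.1835]
tool_rot: [-0.0, 0.036, 0.999, 0.0]
contact_force: [0.2, 0.2, -3.4]
gripper_width: 0.743
grasp_force: 69.0
```

Request:
arm_command(rows=[[[50, -0.01, 0.0007, 0, 0], [50, -0.01, 0.0007, 0, 0], [50, -0.01, 0.0007, 0, 0], [50, -0.01, 0.0007, 0, 0], [50, 0, 0, 0, 0], [50, 0, 0, 0, 0], [50, 0, 0, 0, 0], [50, 0, 0, 0, 0], [50, 0, 0, 0, 0], [50, 0, 0, 0, 0]]])

```text
t: 19.1
eef_pos: [0.5691, 0.1884, 0.1837]
tool_rot: [0.001, 0.036, 0.999, 0.0]
contact_force: [5.5, -0.4, -6.2]
gripper_width: 0.737
grasp_force: 68.6
```

The back has reached the face with a light 5 N. I'll relax the press slightly and pull down the first part.

Request:
arm_command(rows=[[[50, 0.008, -0.0006, 0, 0], [50, 0, 0, -0.015, 0], [50, 0, 0, -0.015, 0], [50, 0, 0, -0.015, 0], [50, 0, 0, -0.015, 0], [50, 0, 0, 0, 0], [50, 0, 0, 0, 0], [50, 0, 0, 0, 0], [50, 0, 0, 0, 0], [50, 0, 0, 0, 0]]])

```text
t: 20.35
eef_pos: [0.5695, 0.1886, 0.1803]
tool_rot: [0.001, 0.036, 0.999, 0.0]
contact_force: [4.1, 0.6, 3.2]
gripper_width: 0.741
grasp_force: 69.5
```

```bash
python3 -c "
from h import *
o=get_obs();print(o['t'],o['eef_pos'],o['contact_force'],o['torque'])"
```

```text
20.35 [0.56952857 0.18856443 0.18025954] [4.11024024 0.57007879 3.17801357] [ 0.02022177 -0.8776586  -0.00397217]
```

Request:
arm_command(rows=[[[50, 0, 0, -0.015, 0], [50, 0, 0, -0.015, 0], [50, 0, 0, -0.015, 0], [50, 0, 0, 0, 0], [50, 0, 0, 0, 0], [50, 0, 0, 0, 0], [50, 0, 0, 0, 0], [50, 0, 0, 0, 0], [50, 0, 0, 0, 0], [50, 0, 0, 0, 0]]])

```text
t: 21.6
eef_pos: [0.5699, 0.1882, 0.1768]
tool_rot: [0.001, 0.036, 0.999, -0.0]
contact_force: [8.8, 0.2, -3.6]
gripper_width: 0.741
grasp_force: 69.1
```

```bash
python3 -c "
from h import *
o=get_obs();print(o['t'],o['eef_pos'],o['contact_force'],o['torque'])"
```

```text
21.6 [0.56991012 0.18821342 0.17682516] [ 8.75130739  0.15250233 -3.5964892 ] [ 0.01745462 -1.76440511 -0.04993083]
```

The clip is pushing back with 9 N as described. Continuing down.

Request:
arm_command(rows=[[[50, 0, 0, -0.015, 0], [50, 0, 0, -0.015, 0], [50, 0, 0, -0.015, 0], [50, 0, 0, -0.015, 0], [50, 0, 0, -0.015, 0], [50, 0, 0, -0.015, 0], [50, 0, 0, 0, 0], [50, 0, 0, 0, 0], [50, 0, 0, 0, 0], [50, 0, 0, 0, 0]]])

```text
t: 22.85
eef_pos: [0.5697, 0.188, 0.1712]
tool_rot: [0.001, 0.036, 0.999, -0.0]
contact_force: [8.8, -0.1, -4.4]
gripper_width: 0.742
grasp_force: 69.0
```

```bash
python3 -c "
from h import *
o=get_obs();print(o['t'],o['eef_pos'],o['contact_force'],o['torque'])"
```

```text
22.85 [0.56974323 0.18801715 0.17117468] [ 8.77272261 -0.11788314 -4.40576665] [-0.01553389 -1.83626343 -0.033047  ]
```

Request:
arm_command(rows=[[[50, 0, 0, -0.015, 0], [50, 0, 0, -0.015, 0], [50, 0, 0, -0.015, 0], [50, 0, 0, -0.015, 0], [50, 0, 0, -0.015, 0], [50, 0, 0, -0.015, 0], [50, 0, 0, 0, 0], [50, 0, 0, 0, 0], [50, 0, 0, 0, 0], [50, 0, 0, 0, 0]]])

```text
t: 24.1
eef_pos: [0.569, 0.188, 0.1658]
tool_rot: [-0.0, 0.036, 0.999, -0.0]
contact_force: [5.9, -1.4, -1.7]
gripper_width: 0.742
grasp_force: 69.1
```

```bash
python3 -c "
from h import *
o=get_obs();print(o['t'],o['eef_pos'],o['contact_force'],o['torque'])"
```

```text
24.1 [0.56902824 0.18798419 0.16581906] [ 5.88209747 -1.4180311  -1.68864338] [-0.07012179 -1.24675924 -0.16914043]
```

Request:
arm_command(rows=[[[50, 0, 0, -0.012, 0], [50, 0, 0, -0.012, 0], [50, 0, 0, -0.012, 0], [50, 0, 0, -0.012, 0], [50, 0, 0, 0, 0], [50, 0, 0, 0, 0], [50, 0, 0, 0, 0], [50, 0, 0, 0, 0], [50, 0, 0, 0, 0], [50, 0, 0, 0, 0]]])

```text
t: 25.35
eef_pos: [0.5691, 0.1881, 0.163]
tool_rot: [-0.0, 0.036, 0.999, -0.0]
contact_force: [4.8, -0.9, -2.1]
gripper_width: 0.744
grasp_force: 69.0
```

```bash
python3 -c "
from h import *
o=get_obs();print(o['t'],o['eef_pos'],o['contact_force'],o['torque'])"
```

```text
25.35 [0.56905384 0.18805831 0.16300934] [ 4.82821735 -0.88681028 -2.06150479] [ 0.02148003 -1.22611894 -0.14351315]
```

Request:
arm_command(rows=[[[50, 0, 0, -0.01, 0], [50, 0, 0, -0.01, 0], [50, 0, 0, -0.01, 0], [50, 0, 0, -0.01, 0], [50, 0, 0, 0, 0], [50, 0, 0, 0, 0], [50, 0, 0, 0, 0], [50, 0, 0, 0, 0], [50, 0, 0, 0, 0], [50, 0, 0, 0, 0]]])

```text
t: 26.6
eef_pos: [0.5692, 0.1882, 0.162]
tool_rot: [0.0, 0.036, 0.999, 0.0]
contact_force: [2.7, -2.3, 8.2]
gripper_width: 0.741
grasp_force: 70.2
```

```bash
python3 -c "
from h import *
o=get_obs();print(o['t'],o['eef_pos'],o['contact_force'],o['torque'])"
```

```text
26.6 [0.56923398 0.18818021 0.16195027] [ 2.6769116  -2.32781221  8.20389329] [-0.46572216 -0.36427575 -0.10198998]
```

The slot end is reached: the vertical force rose at 21.7 mm of travel and the back is flat. I'll relax the pull and open.

Request:
arm_command(rows=[[[50, 0, 0, 0.008, 0], [50, 0, 0, 0.005, 0], [50, 0, 0, 0, 0], [50, 0, 0, 0, 0], [66, 0, 0, 0, 0], [70, 0, 0, 0, 0], [75, 0, 0, 0, 0], [85, 0, 0, 0, 0], [85, 0, 0, 0, 0], [85, 0, 0, 0, 0]]], newtons=20)

```text
t: 27.85
eef_pos: [0.569, 0.1885, 0.162]
tool_rot: [-0.0, 0.036, 0.999, 0.0]
contact_force: [0.1, 0.1, -0.0]
gripper_width: 0.991
grasp_force: 0.0
```

```bash
python3 -c "
from h import *
o=get_obs();print(o['t'],o['eef_pos'],o['contact_force'],o['torque'],o['gripper_width'],o['grasp_force'])"
```

```text
27.85 [0.56901176 0.18846682 0.16196955] [ 0.13635807  0.10791053 -0.0360664 ] [0.03991839 0.0197605  0.03283544] 0.9906516351793615 0.0
```

Released with zero contact force. I'll go straight up and back to clear the view for a check.

Request:
arm_command(rows=[[[85, 0, 0, 0.2, 0], [85, 0, 0, 0.3, 0], [85, 0, 0, 0.5, 0], [85, 0, 0, 0.6, 0], [85, 0, 0, 0.6, 0], [85, 0, 0, 0.6, 0], [85, 0, 0, 0.5, 0], [85, -0.5, -0.6, 0.2, 0], [85, -0.5, -0.6, 0.2, 0], [85, -0.5, -0.6, 0, 0]]])

```text
t: 29.1
eef_pos: [0.4787, 0.0791, 0.3864]
tool_rot: [0.002, 0.036, 0.999, 0.001]
contact_force: [-0.1, 0.1, 0.6]
gripper_width: 0.994
grasp_force: 0.0
```

Request:
arm_command(rows=[[[85, -0.3, -0.7, 0, 0], [85, -0.3, -0.7, 0, 0], [85, -0.2, -0.7, 0, 0], [85, 0, -0.7, 0, 0], [85, 0, -0.7, 0, 0], [85, 0, 0, 0, 0], [85, 0, 0, 0, 0], [85, 0, 0, 0, 0], [85, 0, 0, 0, 0], [85, 0, 0, 0, 0]]])

```text
t: 30.35
eef_pos: [0.4311, -0.1291, 0.3839]
tool_rot: [-0.0, 0.036, 0.999, 0.0]
contact_force: [-0.5, -0.0, -1.0]
gripper_width: 0.994
grasp_force: 0.0
```

```bash
python3 - <<'E'
from h import *
o=get_obs();print(o["t"],o["eef_pos"],o["contact_force"])
s=cams.read_camera("scene")[:,:,::-1];t=cams.read_camera("top")[:,:,::-1]
cv2.imwrite("pics/s9.png",s);cv2.imwrite("pics/t9.png",t)
a=cv2.resize(s[160:340,240:400],(480,540),interpolation=2);b=cv2.resize(t[160:290,45:205],(320,260),interpolation=2)
c=np.zeros((540,800,3),np.uint8);c[:,:480]=a;c[:260,480:]=b
cv2.imwrite("pics/m9.png",np.clip(c*1.5,0,255).astype(np.uint8))
E
```

```text
30.35 [ 0.43106884 -0.12907234  0.38393546] [-0.49608906 -0.01836506 -0.9650462 ]
```

View pics/m9.png

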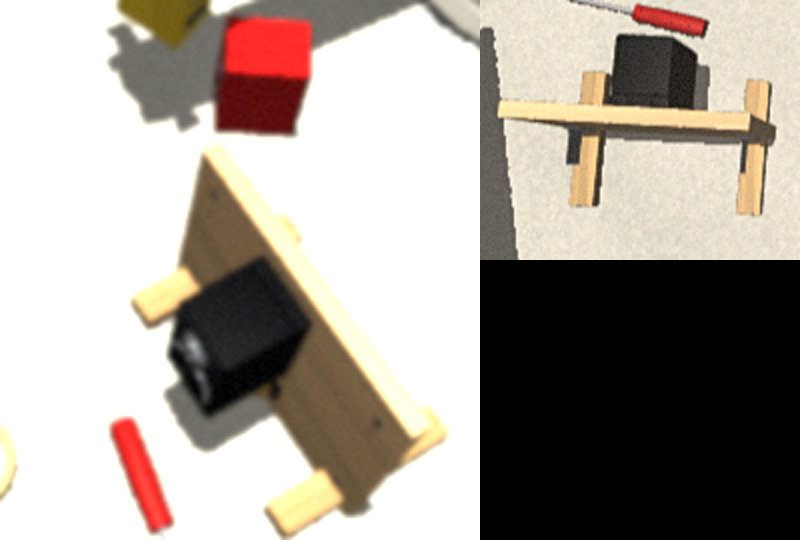

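Both views show the speaker hanging flat and square against the panel, with the robot clear and the other things in place. Handing in.

```bash
python3 -c "
from h import *
print(job.hand_in())"
```

```text
the job is handed in; nothing more can be done
None
```

The speaker hangs flat and straight on the panel screw, pulled down past the clip to the top of the slot; I let go and handed the job in at about 30 s, with the other things left where they were.

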